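# Park the harness guide ring and feel the elbow of a humanoid arm

## Task

The orange harness guide ring has slid down its bent rod and sits in the way of the humanoid arm's forearm: keep hold of it and slide it along the rod, up the slope and round both bends, without forcing it, until it rests against the dark stop collar at the upper end, and let it go there. Then take the forearm and swing it slowly all the way out to its outer end stop and back again to fully folded, to feel whether the elbow binds anywhere, and let go of it. Leave the other things on the stand and the bench where they are.

Things in the scene. Friction and masses are not known exactly. Their poses are not given: they have to be found in the camera images.
- stand: Fixed service stand of a humanoid's arm: dark perforated plate 460 x 620 x 12 mm carrying elbow, upper arm, camera boom and bent guide rod. Origin on the bench surface under the plate (x -215 to 245, y -310 to 310 mm); its x axis points away from the robot (yaw varies), y left, z up. The rod is steel, 10 mm thick, three straight runs, all in one plane that rises 30 degrees towards the stand's +x.
- guide_ring: Loose orange plastic ring threaded on the rod: outside 46 mm, hole 20 mm (so it hangs about 5 mm low), length 22 mm, 45 g. Origin at its centre; its y axis is the axis of the hole, along the rod. Starts somewhere on the low run. It turns freely round the rod and may run down the slope if let go there; pinched across its outside and kept within 20 degrees of square to the rod, it slides along.
- rod_start (a point): Low end of the rod on its centreline, at the face of the clamp post (32 x 30 mm, top 190 mm above the bench), stand x 40, y -115, z 165 mm; axes as the stand. From here the low run goes level along +y to rod_bend1.
- rod_bend1 (a point): Lower bend: vertex where the straight centrelines of low run and slope meet (stand x 40, y 50, z 165 mm); the 90 degree bend is rounded to 30 mm centreline radius, tangent 30 mm from the vertex. Axes as the stand. From here the rod climbs 30 degrees in the stand's +x direction to rod_bend2.
- rod_bend2 (a point): Upper bend: vertex where slope and upper run meet (stand x 140, y 50, z 223 mm), again 90 degrees rounded to 30 mm radius; axes as the stand. From here the upper run goes level along +y to rod_stop.
- rod_stop (a point): Face of the dark stop collar (32 mm across, 12 mm wide) at the upper end, on the rod's centreline (stand x 140, y 185, z 223 mm); axes as the stand. A ring resting against it has its centre 11 mm before it, towards the upper bend.
- boom (a point): Middle of the underside of the camera boom, a fixed aluminium arm 40 x 40 x 220 mm along the stand's y (stand x 185 to 225, y 70 to 290, z 353 to 393 mm) on a 40 x 40 mm post at y 270; a 25 mm camera sits on top. It hangs over the far side of the upper run, in the way of an upright gripper: there the gripper must lean back towards the robot by 25 to 45 degrees, fingers pointing down and away.
- shoulder (a point): Top centre of the fixed round shoulder drive (86 mm across, 175 mm high); the fixed upper arm, 36 mm wide (56 mm across over the elbow), top 154 mm above the bench, joins it to the elbow axis.
- elbow (a joint): Angle of the forearm about the upright elbow axis, rad: 0 fully folded (forearm pointing 52 degrees to the right of the stand's +x), growing anticlockwise seen from above to 1.75 at the outer end stop. Stays where it is left; drag 0.2 N m at rest, about 0.4 N m at 1 rad/s. Starts nearly folded, 0 to 0.2.
- elbow_axis (a point): Point on the upright elbow axis at the forearm's mid height (128 mm above the bench); axes as the stand.
- forearm_grip (a point): Middle of the forearm's aluminium bar where it is best taken from above, 115 mm from the elbow axis; its x axis points along the forearm away from the elbow, z up. The bar is 34 mm wide and 28 mm high (z 114 to 142 mm above the bench); beyond it, from 143 to 157 mm from the axis, is the wrist flange, a dark disc 56 mm across (top z 160 mm).
- bearing: Spare ball bearing, steel ring 48 mm across, 13 mm high, on the plate; origin centre of underside. Leave alone.
- gear: Brass gear with hub, 52 mm across, 20 mm high, on the plate; origin centre of underside. Leave alone.
- driver: Screwdriver 170 mm long lying on the plate under the upper run; origin at its middle, underside. Leave alone.
- servo: Black servo motor 55 x 20 x 45 mm on the bench; origin centre of underside. Leave alone.
- mug: White mug 80 mm across, 90 mm high on the bench; origin centre of underside. Leave alone.
- threadlock: Small red bottle 28 mm across, 85 mm high on the bench; origin centre of underside. Leave alone.
- spanner: Spanner 160 mm long on the bench; origin at its middle, underside. Leave alone.

How it is judged:
On the way, in this order (a step that is already met when the one before it is completed fails the run):
1. the guide ring is against the stop collar at the upper end of the rod (y of guide_ring in the frame of stand above 0.167 m and z of guide_ring in the frame of stand above 0.206 m and x of guide_ring in the frame of stand above 0.12 m), for 0.2 s.
2. the forearm has been swung out to its outer end stop (value of joint elbow above 1.68 rad), for 0.1 s.
At the end, for the whole second after the job is handed in: the guide ring rests on the upper run within 7 mm of the stop collar, and after having been out at its outer stop (within 0.07 rad) the forearm is back folded (within 0.08 rad of 0), both still (all of step 1 and linear speed of guide_ring below 0.02 m/s and value of joint elbow below 0.08 rad and velocity of joint elbow between -0.05 and 0.05 rad/s); the robot touches nothing.
It fails at once if the ring dropped or left to run along the rod (faster than 0.5 m/s) (linear speed of guide_ring above 0.5 m/s).
It fails at once if the ring forced against the rod or its stop (over 50 N) (contact force between guide_ring and stand above 50 N).
It fails at once if the forearm swung faster than 1.5 rad/s (velocity of joint elbow above 1.5 rad/s or velocity of joint elbow below -1.5 rad/s).
It fails at once if a bystander moved more than 30 mm (distance of any of bearing, gear, driver, servo, mug, threadlock, spanner from where it was at the start of the episode above 0.03 m).
It also fails if it takes over 72 s, if anything falls off the work surface, if the arm or the gripper's body presses on something with over 40 N, if the wrist force passes 120 N, or if a joint passes its speed limit or range.

## Robot

A 6-joint arm with a two-finger parallel gripper is mounted at the origin on the work surface. World frame = base frame: x ahead of the robot, y to its left, z up, the work surface at z = 0. Lengths are in m, angles in rad, forces in N, time in s.
With the tool pointing down it reaches from about 0.375 to 0.9 m from the base axis. Payload 3.1 kg.
Tool frame: the origin (TCP) lies between the finger pads; the fingertips stand 8 mm ahead of it and the grasp point (between the pads) lies 11 mm behind it; z points along the fingers, y is the line along which they close (so a half turn about z gives the same grasp; the last joint's range is limited). The gripper opens to 87 mm and grips with 3 to 60 N. Pads are 19 mm wide; open, the fingers measure 117 mm over their backs; the gripper's body (75 mm by 190 mm) begins 51 mm behind the grasp point.
Start: joints at [-1.337, 0.527, 1.433, -0, 1.181, -0.178], TCP at [0.251, -0.572, 0.2] pointing down, gripper open.
Joint ranges: [-3.08, 3.08], [-0.75, 2.2], [0.22, 2.44], [-1.43, 4.57], [0, 2.65], [-2.85, 2.85]. Speed limits (rad/s): [2.79, 2.79, 3.14, 3.14, 3.14, 3.14].

## Interface

Orientations are given as a unit quaternion [x, y, z, w].
In Python, from rig import robot, vision, job gives the robot as it stands.
- The arm moves only by the shell command python3 -m handwheel 'ROWS' [OPENING] [FORCE]. ROWS is JSON, a list of rows, each a list of 4 numbers: the shift along the tool's x, y, z as a fraction of full scale, then the turn about the tool's z as a fraction of full scale. A call has 1 to 20 rows; each row is the pose to reach, as a shift and turn from the pose commanded when the call began, along the tool's axes at that moment, turning the shorter way round; what a row does not reach only later rows make up. Full scale, the value 1, is 300 mm for a shift and 2 pi rad for a turn. A row lasts 1/12 s, in which the tool goes at most 41.7 mm and 7.16 degrees, less where a joint would pass 70% of its speed; a pose out of reach is approached as far as the arm can. A call with a number of a shift or a turn outside -1 to 1 is refused whole. A call with a gripper value outside its range is refused whole. OPENING is the opening in per cent of the stroke, from 0 (shut) to 100 (fully open), set as the call begins (- or left out, the last holds). The fingers move at their own pace and stop on an object; FORCE is the grip in N (left out, the last holds). Time passes only in rows, so rows that repeat a pose let the fingers close. It gives the time, the measured TCP pose, the force, the opening and the grip force at its end, in the units of the state.
- robot.get_obs(): the state, without advancing time (a new reading comes with each control period).
- vision.camera(name): name is "scene" or "top" or "wrist"; returns a dict with "frame" (400x640x3 uint8, red, green, blue), "K" (3x3 intrinsics, pixels), "k1" (the pictures are not rectified: a ray, as slopes to the right and down, at radius r is drawn at 1 + k1 r^2 times it, then the intrinsics apply), "cam_to_world" (4x4, takes a point from camera to world coordinates); the wrist camera has in their place "hand_eye" (4x4, takes a point from camera to tool coordinates, whose origin is the TCP and whose axes are the flange's). Camera axes: x right, y down, z forward; pixel columns grow to the right and rows downward; lengths in m; the calibration is good to about 2 mm. A picture is of the moment at which its call begins: read the wrist's pose just before it. There is no depth.
- job.hand_in(): hands the job in; it is judged then, once.
Trained networks look in the newest picture that a camera, given by its name, has taken for a name from the list of things; names that differ only in an ending like _2 or _b are one class to them, and where a whole thing is asked for, a point or a joint stands for the part that bears it (a point fixed in the world has none). Each returns a list of dicts, best first, with "conf" (0 to 1); they miss things now and then, are a little off and sometimes report something else, mostly with a low value. They report only what shows in the picture. A call takes as long as a camera call.
- vision.look_for(camera, label): "point" ([row, column] in pixels, amid what is visible of it).
- vision.outline_of(camera, label): "mask" (400x640 bool, what is visible of it) and "point" ([row, column] in pixels, amid what is visible of it).
The state is a dict: "time": time; "q": joint angles; "joint_velocities": joint speeds; "joint_torque": joint torques, N m; "position": TCP position; "tool_rot": TCP orientation; "ft_force": force on the tool from outside, world axes, zero at the start; "moment": the same for the moment, N m; "grip_width": finger opening in m; "grip_force": force on a finger pad.
Only numpy, scipy, OpenCV 4.12 (cv2) and the standard library are available. Lean on these libraries where they do the work, as an engineer would, in place of code of your own. Each camera call takes 0.05 s, during which the arm holds its last target. There are 200 camera calls.

## Working session

There is one attempt and no reset: what is moved stays moved. The work goes in short steps, Python scripts to look and compute and a shell command to move; the robot and the scene stay as the last step left them, time stands still between calls to the robot, and variables do not carry over. Pictures are saved under pics/ and viewed, at most 10 in all, crops included, and the job is handed in when it is done.

```bash
mkdir -p pics; ls; cat > h.py <<'E'
import numpy as np,cv2
from rig import robot,vision,job
from scipy.spatial.transform import Rotation as R
def shot(n,save=None):
    o=robot.get_obs();c=vision.camera(n)
    if 'cam_to_world' in c and c['cam_to_world'] is not None: T=np.array(c['cam_to_world'])
    else:
        W=np.eye(4);W[:3,:3]=R.from_quat(o['tool_rot']).as_matrix();W[:3,3]=o['position'];T=W@np.array(c['hand_eye'])
    c['T']=T
    if save: cv2.imwrite('pics/'+save,np.array(c['frame'])[:,:,::-1])
    return c
def ray(c,rc):
    K=np.array(c['K']);d=np.array([c['k1'],0,0,0,0.]) 
    p=cv2.undistortPoints(np.array([[[rc[1],rc[0]]]],float),K,d)[0,0]
    return c['T'][:3,3],c['T'][:3,:3]@np.array([p[0],p[1],1])
def atz(c,rc,z):
    o,d=ray(c,rc);return o+d*(z-o[2])/d[2]
def proj(c,P):
    Q=(np.atleast_2d(P)-c['T'][:3,3])@c['T'][:3,:3]
    return cv2.projectPoints(Q,np.zeros(3),np.zeros(3),np.array(c['K']),np.array([c['k1'],0,0,0,0.]))[0][:,0]
E
python3 - <<'E'
from h import *
o=robot.get_obs();print({k:np.round(v,3).tolist() for k,v in o.items()})
for n in('scene','top'):
    c=shot(n,n+'0.png');print(n,np.round(c['T'],3).tolist(),np.round(c['K'],1).tolist(),c['k1'])
    for l in('stand','guide_ring','shoulder','elbow','forearm_grip','boom','bearing','gear','driver','mug','servo','threadlock'):
        r=vision.look_for(n,l); print(l,[(np.round(x['point']).tolist(),round(x['conf'],2)) for x in r[:2]])
E
```

```text
pics
{'time': 0.0, 'q': [-1.336, 0.528, 1.434, -0.0, 1.181, -0.178], 'joint_velocities': [0.002, 0.001, -0.001, -0.002, -0.002, 0.001], 'joint_torque': [0.001, -44.003, -17.659, 0.063, 0.058, -0.0], 'position': [0.251, -0.572, 0.199], 'tool_rot': [0.979, 0.205, -0.0, -0.001], 'ft_force': [0.179, -0.579, 0.001], 'moment': [0.011, 0.009, 0.03], 'grip_force': 0.0, 'grip_width': 0.087}
scene [[-0.523, 0.644, -0.559, 1.174], [0.852, 0.38, -0.36, 0.398], [-0.019, -0.664, -0.747, 1.09], [0.0, 0.0, 0.0, 1.0]] [[385.3, 0.0, 316.1], [0.0, 385.3, 195.1], [0.0, 0.0, 1.0]] -0.003205579530727247
stand [([248.0, 329.0], 0.59), ([338.0, 442.0], 0.45)]
guide_ring [([245.0, 327.0], 0.5)]
shoulder [([245.0, 328.0], 0.89)]
elbow [([189.0, 313.0], 0.65)]
forearm_grip [([189.0, 314.0], 0.9)]
boom []
bearing [([218.0, 257.0], 0.55)]
gear [([239.0, 402.0], 0.48), ([246.0, 330.0], 0.45)]
driver [([274.0, 358.0], 0.57), ([246.0, 328.0], 0.39)]
mug [([338.0, 443.0], 0.81)]
servo [([297.0, 477.0], 0.71)]
threadlock [([269.0, 467.0], 0.67), ([217.0, 256.0], 0.52)]
top [[0.019, -0.999, 0.038, 0.46], [-1.0, -0.019, -0.003, -0.03], [0.004, -0.038, -0.999, 1.332], [0.0, 0.0, 0.0, 1.0]] [[366.3, 0.0, 318.4], [0.0, 366.3, 189.0], [0.0, 0.0, 1.0]] -0.03235987105754636
stand [([184.0, 297.0], 0.7), ([166.0, 261.0], 0.32)]
guide_ring [([175.0, 321.0], 0.46)]
shoulder [([178.0, 299.0], 0.82)]
elbow [([208.0, 339.0], 0.94)]
forearm_grip [([209.0, 343.0], 0.76)]
boom [([183.0, 297.0], 0.94)]
bearing [([172.0, 373.0], 0.68)]
gear []
driver [([166.0, 261.0], 0.68)]
mug [([148.0, 179.0], 0.6)]
servo [([147.0, 180.0], 0.41)]
threadlock [([215.0, 183.0], 0.43)]
```

View pics/scene0.png

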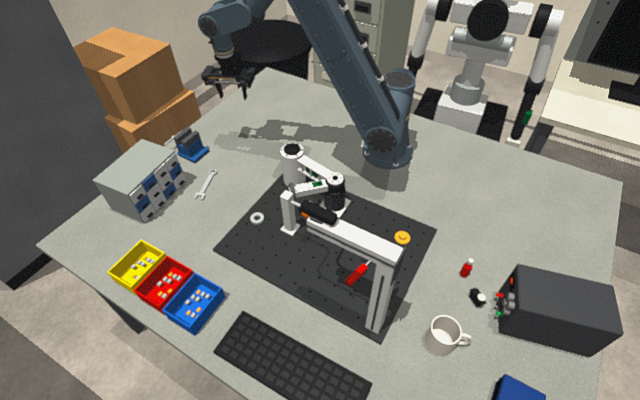

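View pics/top0.png

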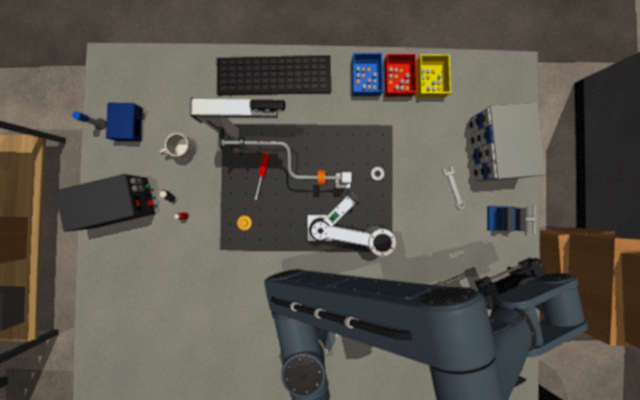

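```bash
cat >> h.py <<'E'
E
python3 - <<'E'
from h import *
from scipy.optimize import least_squares
c=shot('top');f=np.array(c['frame'])
g=f.max(2)
m=np.zeros_like(g);m[112:256,212:400]=(g[112:256,212:400]<85)
m=cv2.morphologyEx(m,cv2.MORPH_CLOSE,np.ones((5,5),np.uint8))
# edge points: right/left cols & bottom/top rows
E={'r':[],'b':[],'l':[],'t':[]}
for r in list(range(135,235,3)):
    x=np.where(m[r])[0]; E['r'].append((r,x.max()+.5)); E['l'].append((r,x.min()-.5))
for k in list(range(232,380,3)):
    y=np.where(m[:,k])[0]; E['b'].append((y.max()+.5,k)); E['t'].append((y.min()-.5,k))
W={k:np.array([atz(c,p,0.012)[:2] for p in v]) for k,v in E.items()}
def res(p):
    x,y,a=p;ca,sa=np.cos(a),np.sin(a);o=[]
    for k,P in W.items():
        d=P-[x,y];u=d[:,0]*ca+d[:,1]*sa;v=-d[:,0]*sa+d[:,1]*ca
        o.append({'r':v+.31,'l':v-.31,'b':u+.215,'t':u-.245}[k])
    return np.concatenate(o)
s=least_squares(res,[.5,0,0],loss='soft_l1',f_scale=.003)
print(s.x,np.degrees(s.x[2]),np.median(abs(s.fun)))
np.save('stand.npy',s.x)
x,y,a=s.x
S=lambda P:np.c_[(np.atleast_2d(P)[:,:2]@np.array([[np.cos(a),np.sin(a)],[-np.sin(a),np.cos(a)]]))+[x,y],np.atleast_2d(P)[:,2]]
P=np.array([[.04,-.115,.165],[.04,.05,.165],[.14,.05,.223],[.14,.185,.223],[.185,.07,.393],[-.215,-.31,.012],[.245,-.31,.012],[.245,.31,.012],[-.215,.31,.012]])
im=cv2.resize(f[100:270,190:410,::-1].copy(),None,fx=3.6,fy=3.5)
q=proj(c,S(P));print(np.round(S(P[:4]),3))
for u,v in q: cv2.circle(im,(int((u-190+.5)*3.6),int((v-100+.5)*3.5)),3,(0,255,0),1)
hsv=cv2.cvtColor(f,cv2.COLOR_RGB2HSV)
o=(hsv[...,0]>5)&(hsv[...,0]<16)&(hsv[...,1]>180)&(hsv[...,2]>120);o[:150]=0;o[200:]=0;o[:,:300]=0;o[:,340:]=0
rc=np.argwhere(o).mean(0);w=atz(c,rc,.168);print('ring',rc,w,o.sum(), 'stand y',-(w[0]-x)*np.sin(a)+(w[1]-y)*np.cos(a),(w[0]-x)*np.cos(a)+(w[1]-y)*np.sin(a))
cv2.imwrite('pics/top1.png',im)
E
```

```text
[ 0.50249108  0.01199324 -0.0007004 ] -0.040130135793019786 0.002192736694875727
[[ 0.542 -0.103  0.165]
 [ 0.543  0.062  0.165]
 [ 0.643  0.062  0.223]
 [ 0.643  0.197  0.223]]
ring [176.76923077 320.94871795] [ 0.54407332 -0.04044433  0.168     ] 78 stand y -0.052408436782151804 0.04161895886194809
```

View pics/top1.png

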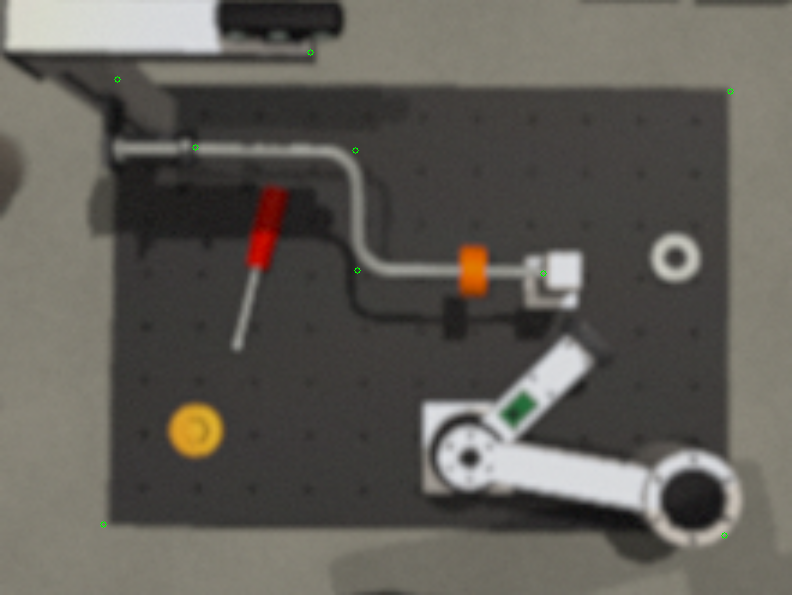

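```bash
cat > to.py <<'E'
# usage: to.py x y z yaw_deg : numbers for a row reaching that TCP pose
import sys
from h import *
def rel(t):
    o=robot.get_obs();M=R.from_quat(o['tool_rot']).as_matrix();x=M[:,0]
    d=M.T@(np.array(t[:3])-o['position']);psi=np.degrees(np.arctan2(x[1],x[0]))
    return np.round(np.r_[d/.3,-((t[3]-psi+180)%360-180)/360],3).tolist()
if __name__=='__main__':
    a=list(map(float,sys.argv[1:]))
    for i in range(0,len(a),4): print(rel(a[i:i+4]))
E
python3 -m handwheel '[[0,0,-0.3,0],[0,0,-0.3,-0.02],[0.8,-0.617,-0.4,-0.184],[0.8,-0.617,-0.4,-0.184],[0.8,-0.617,-0.4,-0.184],[0.8,-0.617,-0.4,-0.184],[0.8,-0.617,-0.4,-0.184],[0.8,-0.617,-0.4,-0.184],[0.8,-0.617,-0.4,-0.184],[0.8,-0.617,-0.4,-0.184],[0.8,-0.617,-0.4,-0.184],[0.8,-0.617,-0.4,-0.184]]' 100 15; python3 to.py .543 -.04 .30 90
```

```text
time: 2.35
position: [0.397, -0.3054, 0.3204]
tool_rot: [0.707, 0.708, -0.0, 0.001]
ft_force: [-0.2, -0.4, 0.3]
grip_width: 0.087
grip_force: 0.0
[0.884, 0.488, 0.067, 0.0]
```

```bash
python3 -m handwheel '[[0.884,0.488,0.067,0],[0.884,0.488,0.067,0],[0.884,0.488,0.067,0],[0.884,0.488,0.067,0],[0.884,0.488,0.067,0],[0.884,0.488,0.067,0],[0.884,0.488,0.067,0],[0.884,0.488,0.067,0],[0.884,0.488,0.067,0],[0.884,0.488,0.067,0]]'
python3 - <<'E'
from h import *
s=shot('scene','scene1.png')
c=shot('wrist','w1.png');print(np.round(c['T'],3).tolist())
r=vision.outline_of('wrist','guide_ring')
for x in r[:2]: print(x['conf'],x['point'],x['mask'].sum(),atz(c,x['point'],.165))
x,y,a=np.load('stand.npy')
S=lambda P:np.c_[(np.atleast_2d(P)[:,:2]@np.array([[np.cos(a),np.sin(a)],[-np.sin(a),np.cos(a)]]))+[x,y],np.atleast_2d(P)[:,2]]
im=cv2.imread('pics/w1.png')
for u,v in proj(c,S([[.04,-.115,.165],[.04,-.05,.165],[.04,.05,.165],[.14,.05,.223],[.14,.185,.223]])): cv2.circle(im,(int(u),int(v)),3,(0,255,0),1)
cv2.imwrite('pics/w1.png',im)
E
```

```text
time: 3.18
position: [0.5432, -0.042, 0.2994]
tool_rot: [0.708, 0.707, -0.001, -0.0]
ft_force: [0.3, -1.0, 0.2]
grip_width: 0.0875
grip_force: 0.0
[[1.0, -0.002, -0.001, 0.543], [-0.002, -0.962, -0.273, 0.032], [-0.0, 0.273, -0.962, 0.486], [0.0, 0.0, 0.0, 1.0]]
0.79 [186.8, 316.4] 1407 [ 0.54347949 -0.04119474  0.165     ]
```

View pics/w1.png

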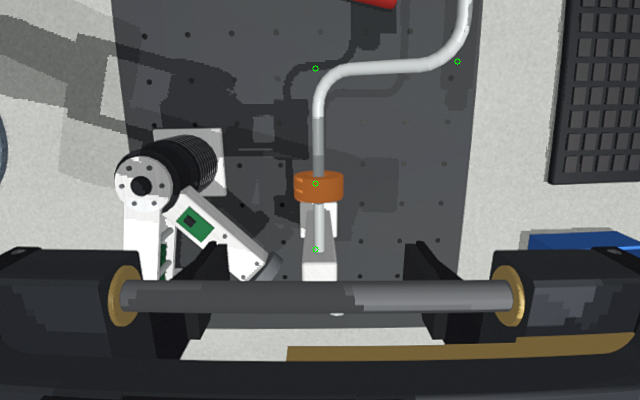

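View pics/scene1.png

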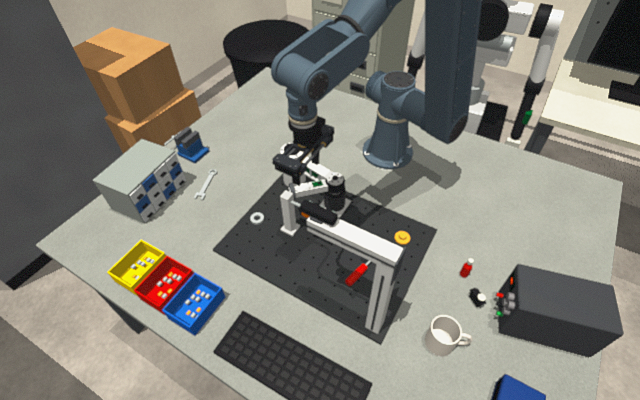

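```bash
python3 -m handwheel '[[0,0,0.13,0],[0,0,0.26,0],[0,0,0.38,0],[0,0,0.46,0],[0,0,0.5,0],[0,0,0.5,0]]' && python3 -m handwheel '[[0,0,0,0],[0,0,0,0],[0,0,0,0],[0,0,0,0],[0,0,0,0],[0,0,0,0]]' 0 15; python3 - <<'E'
from to import rel
import numpy as np
X,Y=.5033,.012
for s,t in((0,0),(0,15),(0,30)):
    a=np.radians(t);q=30e-3*(1-np.cos(a))
    print(t,rel([X+.04+.866*q, Y+.02+.03*np.sin(a), .165+.5*q-.005-.011, 90-t]))
E
```

```text
time: 3.83
position: [0.5404, -0.0428, 0.1468]
tool_rot: [0.709, 0.705, -0.002, -0.003]
ft_force: [-0.4, 0.3, 1.1]
grip_width: 0.087
grip_force: 0.0
time: 4.33
position: [0.5436, -0.0418, 0.1505]
tool_rot: [0.708, 0.706, 0.0, 0.001]
ft_force: [0.0, -0.9, 0.5]
grip_width: 0.0547
grip_force: 0.0
0 [0.246, -0.002, 0.005, -0.0]
15 [0.272, 0.001, 0.003, 0.041]
30 [0.296, 0.01, -0.002, 0.083]
```

```bash
python3 -m handwheel '[[0,0,0,0],[0,0,0,0],[0,0,0,0],[0,0,0,0]]'; python3 -m handwheel '[[0.02,0,0,0],[0.07,0,0,0],[0.12,0,0,0],[0.17,0,0,0],[0.22,0,0,0],[0.246,0,0.003,0],[0.259,0,0.003,0.02],[0.272,0.001,0.003,0.041],[0.285,0.005,0,0.062],[0.296,0.01,-0.002,0.083],[0.296,0.01,-0.002,0.083],[0.296,0.01,-0.002,0.083]]'
```

```text
time: 4.67
position: [0.5434, -0.0417, 0.1498]
tool_rot: [0.708, 0.706, 0.0, 0.0]
ft_force: [-0.0, 0.4, 0.4]
grip_width: 0.0364
grip_force: 12.3
time: 5.67
position: [0.5467, 0.043, 0.1527]
tool_rot: [0.866, 0.501, -0.002, 0.004]
ft_force: [-5.4, -11.2, 14.2]
grip_width: 0.0355
grip_force: 16.5
```

```bash
python3 - <<'E'
from h import *
c=shot('wrist','w2.png')
r=vision.outline_of('wrist','guide_ring')
for x in r[:2]: print(x['conf'],x['point'],x['mask'].sum(),atz(c,x['point'],.168),atz(c,x['point'],.15))
s=shot('top');print([ (x['conf'],x['point'],atz(s,x['point'],.168)) for x in vision.look_for('top','guide_ring')])
a=cv2.imread('pics/w2.png');b=np.array(s['frame'])[110:210,240:400,::-1]
cv2.imwrite('pics/w2b.png',np.vstack([a[150:],cv2.resize(b,(560,350))] if 0 else [a[100:],cv2.resize(b,(640,300),interpolation=cv2.INTER_CUBIC)]))
E
```

```text
0.78 [255.0, 310.3] 4163 [0.54407779 0.04390572 0.168     ] [0.53989845 0.03704971 0.15      ]
[]
```

View pics/w2b.png

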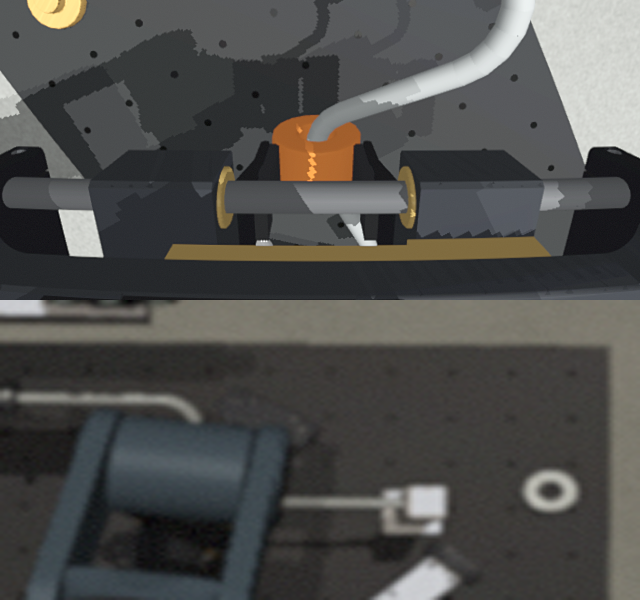

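```bash
python3 -m handwheel '[[0,0,0,0],[0,0,0,0],[0,0,0,0],[0,0,0,0],[0,0,0,0],[0,0,0,0]]' 80; python3 - <<'E'
from h import *
c=shot('wrist','w3.png')
r=vision.outline_of('wrist','guide_ring')
for x in r[:2]: print(x['conf'],x['point'],x['mask'].sum(),atz(c,x['point'],.168),atz(c,x['point'],.15))
E
```

```text
time: 6.37
position: [0.546, 0.0475, 0.1499]
tool_rot: [0.866, 0.5, -0.0, -0.0]
ft_force: [0.4, 0.3, 0.9]
grip_width: 0.0657
grip_force: 0.0
0.61 [258.8, 322.2] 4217 [0.54827942 0.0444771  0.168     ] [0.54452022 0.03727733 0.15      ]
```

View pics/w3.png

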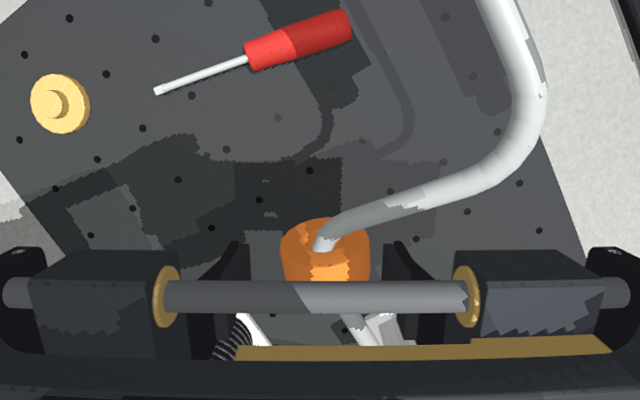

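```bash
python3 -m handwheel '[[0,0,-0.08,0],[0,0,-0.2,0],[0,0,-0.25,-0.02],[0,0,-0.25,-0.35],[0,0,-0.25,-0.35],[0,0,-0.25,-0.35],[0,0,-0.25,-0.35],[0,0,-0.25,-0.35],[0,0,-0.25,-0.35],[0,0,-0.25,-0.35],[0,0,-0.25,-0.35],[0,0,-0.25,-0.35],[0,0,-0.25,-0.35],[0,0,-0.25,-0.35],[0,0,-0.25,-0.35],[0,0,-0.25,-0.35],[0,0,-0.25,-0.35],[0,0,-0.25,-0.35],[0,0,-0.25,-0.35],[0,0,-0.25,-0.35]]' 100;  python3 -m handwheel '[[0,0,0,-0.15],[0,0,0,-0.15],[0,0,0,-0.15],[0,0,0,-0.15],[0,0,0,-0.15],[0,0,0,-0.15],[0,0,0,-0.15],[0,0,0,-0.15],[0,0,0,-0.15],[0,0,0,-0.15]]';python3 - <<'E'
from h import *
print(robot.get_obs()['q'])
c=shot('wrist','w4.png')
r=vision.outline_of('wrist','guide_ring')
for x in r[:2]: print(x['conf'],x['point'],x['mask'].sum(),atz(c,x['point'],.168),atz(c,x['point'],.15))
X,Y=.5035,.012;im=cv2.imread('pics/w4.png')
P=[[X+.04,Y-.115,.165],[X+.04,Y+.02,.165],[X+.066,Y+.05,.18],[X+.114,Y+.05,.208],[X+.14,Y+.08,.223],[X+.14,Y+.185,.223]]
for u,v in proj(c,P): cv2.circle(im,(int(u),int(v)),3,(0,255,0),1)
cv2.imwrite('pics/w4.png',im)
E
```

```text
time: 8.13
position: [0.5462, 0.0473, 0.2251]
tool_rot: [-0.055, 0.998, 0.0, -0.0]
ft_force: [0.1, -0.1, -0.2]
grip_width: 0.087
grip_force: 0.0
time: 8.97
position: [0.5463, 0.0472, 0.2252]
tool_rot: [-0.499, 0.866, 0.0, -0.0]
ft_force: [-0.1, 0.4, 0.3]
grip_width: 0.087
grip_force: 0.0
[-1.17685575e-01  3.94199235e-01  1.59612017e+00  1.30359885e-04
  1.15166739e+00 -2.73408838e+00]
0.67 [214.4, 309.8] 2075 [0.55043856 0.04560109 0.168     ] [0.55351178 0.05028259 0.15      ]
0.18 [128.9, 310.8] 127982 [ 0.51953781 -0.00594394  0.168     ] [ 0.52032871 -0.00506953  0.15      ]
```

View pics/w4.png

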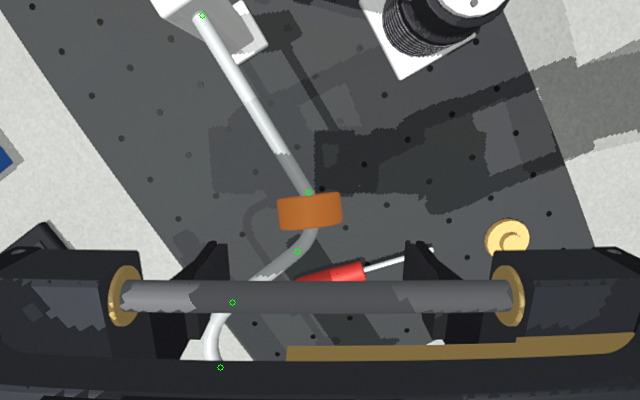

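```bash
python3 -m handwheel '[[0,0,0.1,0],[0,0,0.19,0],[0,0,0.247,0],[0,0,0.247,0],[0,0,0.247,0]]' && python3 -m handwheel '[[0,0,0,0],[0,0,0,0],[0,0,0,0],[0,0,0,0],[0,0,0,0],[0,0,0,0],[0,0,0,0],[0,0,0,0],[0,0,0,0],[0,0,0,0],[0,0,0,0]]' 0 15; python3 - <<'E'
from to import rel
import numpy as np
X,Y=.5035,.012
for t in (45,60,75,90):
    a=np.radians(t);q=30e-3*(1-np.cos(a))
    print(t,rel([X+.04+.866*q, Y+.02+.03*np.sin(a), .165+.5*q-.005*1-.011, 270-t]))
for x in(.08,.1,.114): print(x,rel([X+x,Y+.05,.165+(x-.04)*.5774-.016,180]))
for t in (15,30,40,50):
    a=np.radians(t);q=30e-3*np.sin(a)
    print(t,rel([X+.114+.866*q, Y+.08-.03*np.cos(a), .2077+.5*q-.016, 180+t]))
E
```

```text
time: 9.48
position: [0.5459, 0.0471, 0.1506]
tool_rot: [-0.5, 0.866, 0.001, -0.001]
ft_force: [-0.1, 0.2, 0.4]
grip_width: 0.0869
grip_force: 0.0
time: 10.4
position: [0.5472, 0.0466, 0.1515]
tool_rot: [-0.5, 0.866, -0.001, 0.001]
ft_force: [1.7, -2.6, 0.6]
grip_width: 0.0389
grip_force: 12.2
45 [-0.026, -0.0, -0.006, 0.042]
60 [-0.048, -0.008, -0.017, 0.083]
75 [-0.067, -0.021, -0.029, 0.125]
90 [-0.082, -0.039, -0.042, 0.167]
0.08 [-0.105, -0.079, -0.069, 0.167]
0.1 [-0.138, -0.137, -0.107, 0.167]
0.114 [-0.162, -0.177, -0.134, 0.167]
15 [-0.176, -0.195, -0.147, 0.125]
30 [-0.195, -0.208, -0.159, 0.083]
40 [-0.21, -0.214, -0.166, 0.056]
50 [-0.226, -0.217, -0.172, 0.028]
```

```bash
python3 -m handwheel '[[-0.013,0,-0.003,0.021],[-0.026,0,-0.006,0.042],[-0.037,-0.004,-0.011,0.062],[-0.048,-0.008,-0.017,0.083],[-0.057,-0.014,-0.023,0.104],[-0.067,-0.021,-0.029,0.125],[-0.075,-0.03,-0.036,0.146],[-0.082,-0.039,-0.042,0.167],[-0.082,-0.039,-0.042,0.167]]'; python3 - <<'E'
from h import *
print(robot.get_obs()['ft_force'])
c=shot('wrist')
for x in vision.outline_of('wrist','guide_ring')[:1]: print(x['conf'],x['point'],x['mask'].sum(),atz(c,x['point'],.18),atz(c,x['point'],.19))
E
```

```text
time: 11.15
position: [0.5659, 0.061, 0.1639]
tool_rot: [0.003, 1.0, -0.001, -0.004]
ft_force: [-4.7, -4.8, 7.3]
grip_width: 0.0343
grip_force: 14.0
[-4.74665556 -4.76002459  7.26229211]
0.9 [243.3, 317.3] 3647 [0.55972983 0.061645   0.18      ] [0.55579669 0.0616451  0.19      ]
```

```bash
python3 -m handwheel '[[0,0,-0.01,0],[0,0,-0.02,0],[-0.02,0,-0.032,0],[-0.04,0,-0.043,0],[-0.06,0,-0.055,0],[-0.06,0,-0.055,0]]' 0 25; python3 - <<'E'
from h import *
c=shot('wrist','w5.png')
for x in vision.outline_of('wrist','guide_ring')[:1]: print(x['conf'],x['point'],x['mask'].sum(),atz(c,x['point'],.18),atz(c,x['point'],.19))
E
```

```text
time: 11.75
position: [0.5898, 0.0629, 0.1813]
tool_rot: [0.001, 1.0, 0.0, 0.002]
ft_force: [1.0, -0.3, -0.4]
grip_width: 0.0021
grip_force: 0.0
0.89 [183.4, 300.2] 3861 [0.55585014 0.05438256 0.18      ] [0.55362506 0.05482014 0.19      ]
```

View pics/w5.png

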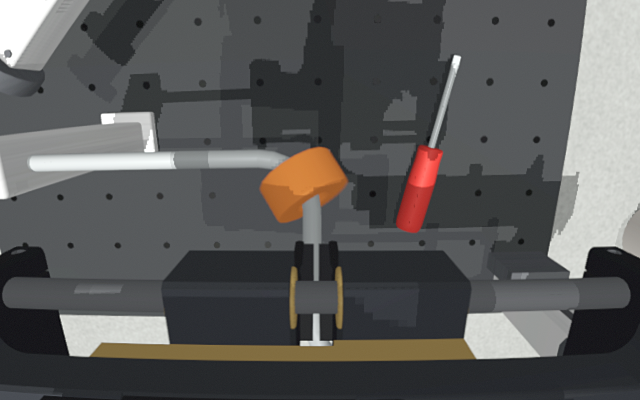

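```bash
python3 - <<'E'
from h import *
o=robot.get_obs();c=shot('wrist')
W=np.eye(4);W[:3,:3]=R.from_quat(o['tool_rot']).as_matrix();W[:3,3]=o['position']
for p in ([0,0,.008],[0,0,0],[0,0,-.011],[0,0,-.062],[0,.02,.008],[0,.058,-.03]): print(p,np.round(proj(c,(W@np.r_[p,1])[:3])))
X,Y=.5035,.012
print(proj(c,[[X+x,Y+.05,.165+(x-.04)*.5774] for x in(.07,.08,.09,.1,.11)]).round())
im=np.array(c['frame'])[230:360,230:400,::-1]
cv2.imwrite('pics/w6.png',cv2.resize(im,None,fx=4,fy=4,interpolation=cv2.INTER_CUBIC))
E
```

```text
[0, 0, 0.008] [[316. 238.]]
[0, 0, 0] [[316. 243.]]
[0, 0, -0.011] [[316. 251.]]
[0, 0, -0.062] [[316. 302.]]
[0, 0.02, 0.008] [[350. 238.]]
[0, 0.058, -0.03] [[436. 266.]]
[[314. 220.]
 [314. 242.]
 [314. 263.]
 [314. 285.]
 [314. 308.]]
```

View pics/w6.png

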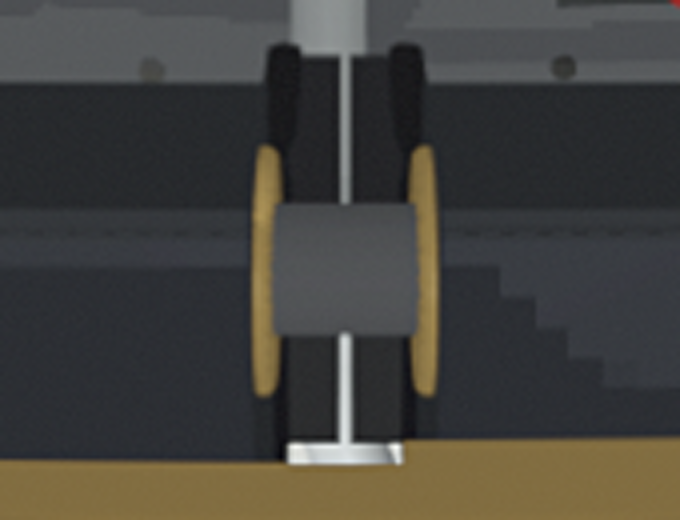

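```bash
python3 -m handwheel '[[0,0,-0.06,0],[0,0,-0.13,0],[0,0,-0.18,0]]' 100; python3 - <<'E'
from to import rel
from h import *
o=robot.get_obs();c=shot('wrist')
W=np.eye(4);W[:3,:3]=R.from_quat(o['tool_rot']).as_matrix();W[:3,3]=o['position']
for z in (.008,-.008,-.023,-.04): print(z,proj(c,[(W@np.r_[.0095,0,z,1])[:3],(W@np.r_[-.0095,0,z,1])[:3]]).round().tolist())
for x in vision.outline_of('wrist','guide_ring')[:1]: print(x['conf'],x['point'],atz(c,x['point'],.175))
print(rel([.555,.0545,.235,220]))
print(rel([.555,.0545,.130,220]))
E
```

```text
time: 12.15
position: [0.5867, 0.0628, 0.235]
tool_rot: [0.001, 1.0, 0.0, -0.0]
ft_force: [0.3, -0.5, 1.2]
grip_width: 0.013
grip_force: 0.0
0.008 [[316.0, 222.0], [316.0, 253.0]]
-0.008 [[316.0, 232.0], [316.0, 265.0]]
-0.023 [[316.0, 243.0], [316.0, 277.0]]
-0.04 [[316.0, 257.0], [316.0, 295.0]]
0.65 [171.0, 300.5] [0.55666644 0.05195861 0.175     ]
[0.112, -0.027, 0.005, -0.111]
[0.114, -0.027, 0.355, -0.111]
```

```bash
python3 -m handwheel '[[0.11,-0.029,0.06,-0.111],[0.11,-0.029,0.1,-0.111],[0.11,-0.029,0.1,-0.111],[0.11,-0.029,0.1,-0.111],[0.11,-0.029,0.1,-0.111],[0.11,-0.029,0.1,-0.111],[0.11,-0.029,0.1,-0.111],[0.11,-0.029,0.1,-0.111]]' 100; python3 - <<'E'
from to import rel
from h import *
c=shot('wrist')
for x in vision.outline_of('wrist','guide_ring')[:1]:
  print(x['conf'],x['point'],atz(c,x['point'],.172),robot.get_obs()['position'],robot.get_obs()['grip_width'])
  m=x['mask'].astype(np.uint8);print(cv2.minAreaRect(np.argwhere(m)[:,::-1].astype(np.float32)))
print(rel([.5555,.0535,.123,220]))
E
```

```text
time: 12.92
position: [0.553, 0.0541, 0.2032]
tool_rot: [-0.34, 0.94, 0.001, -0.001]
ft_force: [-1.1, 0.5, -0.5]
grip_width: 0.0739
grip_force: 0.0
0.89 [227.4, 310.7] [0.55624149 0.05234255 0.172     ] [0.55331329 0.05401873 0.20366906] 0.08137647019225354
((310.7584228515625, 226.9516143798828), (71.91448974609375, 38.17412185668945), 2.7927024364471436)
[-0.005, -0.006, 0.269, -0.001]
```

```bash
python3 -m handwheel '[[-0.005,-0.006,0.09,0],[-0.005,-0.006,0.17,0],[-0.005,-0.006,0.23,0],[-0.005,-0.006,0.265,0],[-0.005,-0.006,0.265,0],[-0.005,-0.006,0.265,0]]' 100 && python3 -m handwheel '[[0,0,0,0],[0,0,0,0],[0,0,0,0],[0,0,0,0],[0,0,0,0],[0,0,0,0],[0,0,0,0],[0,0,0,0],[0,0,0,0]]' 0 20; python3 - <<'E'
from to import rel
import numpy as np
X,Y=.5033,.012;D=-.047
for t in (65,80,90):
    a=np.radians(t);q=30e-3*(1-np.cos(a))
    print(t,rel([X+.04+.866*q, Y+.02+.03*np.sin(a), .165+.5*q+D, 270-t]))
for x in(.08,.1,.114): print(x,rel([X+x,Y+.05,.165+(x-.04)*.5774+D,180]))
E
```

```text
time: 13.52
position: [0.5561, 0.0535, 0.1246]
tool_rot: [-0.341, 0.94, 0.0, -0.0]
ft_force: [1.1, 0.3, -0.0]
grip_width: 0.087
grip_force: 0.0
time: 14.27
position: [0.5561, 0.0534, 0.1249]
tool_rot: [-0.341, 0.94, -0.0, 0.0]
ft_force: [0.4, -0.2, 0.4]
grip_width: 0.0455
grip_force: 19.7
65 [-0.018, 0.01, -0.006, 0.041]
80 [-0.039, 0.002, -0.018, 0.083]
90 [-0.052, -0.006, -0.027, 0.111]
0.08 [-0.088, -0.036, -0.054, 0.111]
0.1 [-0.139, -0.079, -0.092, 0.111]
0.114 [-0.175, -0.109, -0.119, 0.111]
```

```bash
python3 -m handwheel '[[-0.009,0.005,-0.003,0.02],[-0.018,0.008,-0.006,0.041],[-0.028,0.006,-0.012,0.062],[-0.039,0.002,-0.018,0.083],[-0.052,-0.006,-0.027,0.105],[-0.06,-0.012,-0.033,0.111],[-0.088,-0.036,-0.054,0.111],[-0.088,-0.036,-0.054,0.111]]'; python3 -m handwheel '[[0,0,0,0]]'; python3 to.py .6033 .062 .1526 180 .6133 .062 .1584 180
```

```text
time: 14.93
position: [0.5851, 0.0618, 0.142]
tool_rot: [0.001, 1.0, -0.0, 0.001]
ft_force: [-0.1, -0.9, 5.3]
grip_width: 0.0457
grip_force: 19.9
time: 15.02
position: [0.5848, 0.0617, 0.142]
tool_rot: [0.001, 1.0, -0.0, 0.002]
ft_force: [-0.8, -0.9, 4.5]
grip_width: 0.0457
grip_force: 19.8
[-0.062, 0.001, -0.035, -0.0]
[-0.095, 0.001, -0.054, -0.0]
```

```bash
python3 -m handwheel '[[-0.03,0,-0.019,0],[-0.06,0,-0.037,0],[-0.095,0,-0.058,0],[-0.095,0,-0.058,0],[-0.095,0,-0.058,0]]';  python3 - <<'E'
from to import rel
from h import *
c=shot('wrist','w7.png')
for x in vision.outline_of('wrist','guide_ring')[:1]: print(x['conf'],x['point'],atz(c,x['point'],.215))
X,Y=.5033,.012;D=-.047
for t in (0,15,30,40,50,60,70):
    a=np.radians(t);q=30e-3*np.sin(a)
    print(t,rel([X+.114+.866*q, Y+.08-.03*np.cos(a), .2077+.5*q+D+.001, 180+min(t,45)]))
im=cv2.imread('pics/w7.png')
for u,v in proj(c,[[X+x,Y+y,z] for x,y,z in((.066,.05,.18),(.04,.02,.165),(.09,.05,.194),(.114,.05,.208),(.14,.08,.223),(.14,.12,.223),(.14,.185,.223))]): cv2.circle(im,(int(u),int(v)),3,(0,255,0),1)
cv2.imwrite('pics/w7.png',im)
E
```

```text
time: 15.43
position: [0.6116, 0.062, 0.1582]
tool_rot: [0.001, 1.0, 0.0, 0.0]
ft_force: [-1.4, -0.5, 0.0]
grip_width: 0.0456
grip_force: 19.7
0.89 [270.3, 315.5] [0.60052257 0.06169655 0.215     ]
0 [-0.023, -0.0, -0.014, -0.0]
15 [-0.045, 0.003, -0.027, -0.042]
30 [-0.066, 0.013, -0.039, -0.084]
40 [-0.078, 0.023, -0.046, -0.111]
50 [-0.089, 0.035, -0.052, -0.125]
60 [-0.098, 0.05, -0.057, -0.125]
70 [-0.104, 0.065, -0.061, -0.125]
```

View pics/w7.png

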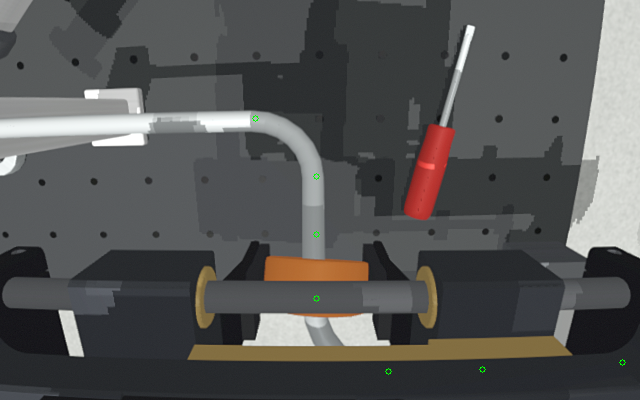

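```bash
python3 -m handwheel '[[-0.023,0,-0.014,-0.005],[-0.034,0.001,-0.021,-0.021],[-0.045,0.003,-0.027,-0.042],[-0.056,0.007,-0.033,-0.063],[-0.066,0.013,-0.039,-0.084],[-0.078,0.023,-0.046,-0.1],[-0.084,0.029,-0.049,-0.106],[-0.089,0.035,-0.052,-0.106],[-0.094,0.043,-0.055,-0.106],[-0.098,0.05,-0.057,-0.106],[-0.098,0.05,-0.057,-0.106]]'; python3 - <<'E'
from h import *
c=shot('wrist')
for x in vision.outline_of('wrist','guide_ring')[:1]: print(x['conf'],x['point'],atz(c,x['point'],.225))
E
```

```text
time: 16.45
position: [0.6367, 0.074, 0.1739]
tool_rot: [-0.326, 0.945, -0.001, -0.006]
ft_force: [-6.8, -5.4, 0.0]
grip_width: 0.0453
grip_force: 19.6
0.76 [272.1, 315.4] [0.63148465 0.06935213 0.225     ]
```

```bash
python3 -m handwheel '[[0,0,0,0],[0,0,0,0],[0,0,0,0],[0,0,0,0],[0,0,0,0]]' 80;  python3 - <<'E'
from h import *
from to import rel
c=shot('wrist');print(robot.get_obs()['position'])
for x in vision.outline_of('wrist','guide_ring')[:1]: print(x['conf'],x['point'],atz(c,x['point'],.225))
E
```

```text
time: 16.97
position: [0.6415, 0.0773, 0.1757]
tool_rot: [-0.326, 0.945, 0.0, 0.0]
ft_force: [0.3, 0.8, 0.3]
grip_width: 0.0673
grip_force: 0.0
[0.64150684 0.07728588 0.17568667]
0.63 [263.8, 321.5] [0.6318013 0.0725239 0.225    ]
```

```bash
python3 -m handwheel '[[0,0,-0.06,0],[0,0,-0.14,0],[0,0,-0.22,0],[0,0,-0.25,0]]' 80;  python3 - <<'E'
from h import *
from to import rel
c=shot('wrist');print(robot.get_obs()['position'])
for x in vision.outline_of('wrist','guide_ring')[:1]: print(x['conf'],x['point'],atz(c,x['point'],.222))
print(rel([.634,.030,.25,180]),rel([.634,.030,.209,180]))
E
```

```text
time: 17.4
position: [0.6434, 0.0771, 0.2543]
tool_rot: [-0.326, 0.945, -0.001, 0.003]
ft_force: [-0.1, 0.0, 0.6]
grip_width: 0.0694
grip_force: 0.0
[0.64374317 0.07701179 0.25500709]
0.84 [212.4, 315.4] [0.63731702 0.07160138 0.222     ]
[0.12, -0.106, 0.01, 0.106] [0.12, -0.105, 0.146, 0.106]
```

```bash
python3 -m handwheel '[[0.12,-0.106,0.01,0.106],[0.12,-0.106,0.01,0.106],[0.12,-0.106,0.01,0.106],[0.12,-0.106,0.01,0.106],[0.12,-0.106,0.01,0.106],[0.12,-0.106,0.01,0.106],[0.12,-0.106,0.01,0.106],[0.12,-0.106,0.01,0.106],[0.12,-0.106,0.01,0.106],[0.12,-0.106,0.01,0.106],[0.12,-0.106,0.01,0.106],[0.12,-0.106,0.06,0.106],[0.12,-0.106,0.12,0.106],[0.12,-0.106,0.146,0.106],[0.12,-0.106,0.146,0.106]]' 0; python3 to.py .636 .060 .209 180 .636 .13 .209 180 .636 .148 .209 180
```

```text
time: 18.75
position: [0.6308, 0.0299, 0.2044]
tool_rot: [0.001, 1.0, 0.0, -0.002]
ft_force: [-0.0, -0.4, -0.7]
grip_width: 0.0006
grip_force: 0.0
[-0.017, 0.1, -0.015, -0.0]
[-0.017, 0.334, -0.015, -0.0]
[-0.017, 0.394, -0.015, -0.0]
```

```bash
python3 -m handwheel '[[-0.005,0.03,0,0],[-0.008,0.06,0,0],[-0.008,0.09,0,0],[-0.008,0.12,0,0],[-0.008,0.14,0,0],[-0.008,0.16,0,0],[-0.008,0.18,0,0],[-0.008,0.2,0,0]]';  python3 - <<'E'
from h import *
c=shot('wrist');print(robot.get_obs()['ft_force'])
for x in vision.outline_of('wrist','guide_ring')[:2]: print(x['conf'],x['point'],atz(c,x['point'],.228),x['mask'].sum())
t=shot('top')
for x in vision.look_for('top','guide_ring')[:2]: print(x['conf'],atz(t,x['point'],.228))
E
```

```text
time: 19.42
position: [0.6381, 0.0896, 0.2108]
tool_rot: [0.001, 1.0, -0.0, 0.004]
ft_force: [-0.1, -0.3, 0.4]
grip_width: 0.0005
grip_force: 0.2
[-0.3941637  -0.17371248 -1.1264264 ]
0.83 [235.7, 355.2] [0.62707015 0.10931828 0.228     ] 1406
0.27 [129.2, 270.0] [0.57405839 0.06815678 0.228     ] 136542
0.53 [ 0.51422066 -0.05379486  0.228     ]
```

```bash
python3 -m handwheel '[[0,0.03,0,0],[0,0.06,0,0],[0,0.09,0,0],[0,0.12,0,0],[0,0.15,0,0],[0,0.17,0,0],[0,0.18,0,0],[0,0.18,0,0]]';  python3 - <<'E'
from h import *
c=shot('wrist');print(robot.get_obs()['ft_force'])
X,Y=.5033,.012
for x in vision.outline_of('wrist','guide_ring')[:2]:
  m=np.argwhere(x['mask']);print(x['conf'],x['point'],atz(c,x['point'],.228),x['mask'].sum(),m.min(0),m.max(0))
print(proj(c,[[X+.14,Y+.185,.223],[X+.125,Y+.185,.223],[X+.12,Y+.185,.223],[X+.12,Y+.163,.223]]).round())
E
```

```text
time: 20.28
position: [0.635, 0.1448, 0.2067]
tool_rot: [0.0, 1.0, 0.0, -0.0]
ft_force: [0.7, 0.1, 0.7]
grip_width: 0.0006
grip_force: 0.0
[-1.11812361  0.29732191  0.09676481]
0.71 [238.3, 355.4] [0.62392755 0.16419121 0.228     ] 1115 [225 333] [249 380]
[[415. 269.]
 [418. 243.]
 [418. 233.]
 [376. 234.]]
```

```bash
python3 -m handwheel '[[0,0.02,0,0],[0,0.04,0,0],[0,0.053,0,0],[0,0.06,0,0],[0,0.065,0,0],[0,0.065,0,0]]';  python3 - <<'E'
from h import *
c=shot('wrist');print(robot.get_obs()['ft_force'],robot.get_obs()['position'])
X,Y=.5033,.012
for x in vision.outline_of('wrist','guide_ring')[:1]:
  m=np.argwhere(x['mask']);print(x['conf'],x['point'],atz(c,x['point'],.228),x['mask'].sum(),m.min(0),m.max(0))
print(proj(c,[[X+.125,Y+.185,.223],[X+.12,Y+.163,.223]]).round())
E
```

```text
time: 20.88
position: [0.6351, 0.1636, 0.2068]
tool_rot: [0.001, 1.0, 0.0, 0.0]
ft_force: [0.0, 0.0, 0.8]
grip_width: 0.0
grip_force: 0.0
[0.20111302 0.57072618 0.93845957] [0.63511964 0.16338296 0.20674253]
0.58 [240.3, 356.3] [0.62518723 0.18350525 0.228     ] 1115 [224 332] [249 379]
[[381. 242.]
 [339. 233.]]
```

```bash
python3 -m handwheel '[[0,0.004,0,0],[0,0.007,0,0],[0,0.01,0,0],[0,0.01,0,0]]'; python3 -m handwheel '[[0,0.004,0,0],[0,0.006,0,0],[0,0.006,0,0]]'
```

```text
time: 21.32
position: [0.6352, 0.165, 0.2068]
tool_rot: [0.001, 1.0, -0.001, -0.0]
ft_force: [-0.1, -4.4, -0.4]
grip_width: 0.0003
grip_force: 1.9
time: 21.57
position: [0.6353, 0.165, 0.2068]
tool_rot: [0.001, 1.0, -0.003, -0.0]
ft_force: [-0.4, -8.2, 1.2]
grip_width: 0.0005
grip_force: 4.0
```

```bash
python3 -m handwheel '[[0,-0.03,0,0],[0,-0.1,0,0],[0,-0.15,-0.03,0],[0,-0.15,-0.15,0],[0.2,-0.25,-0.2,0],[0.4,-0.35,-0.2,0],[0.6,-0.45,-0.2,0],[0.75,-0.55,-0.2,0],[0.75,-0.65,-0.2,0],[0.75,-0.75,-0.2,0],[0.75,-0.75,-0.2,0],[0.75,-0.75,-0.2,0]]' 60; python3 - <<'E'
from h import *
t=shot('top','top2.png')
for l,z in(('guide_ring',.23),('elbow_axis',.15),('forearm_grip',.142),('elbow',.142)):
  for x in vision.outline_of('top',l)[:2]: print(l,x['conf'],x['point'],x['mask'].sum(),atz(t,x['point'],z).round(4))
f=np.array(t['frame']);hsv=cv2.cvtColor(f,cv2.COLOR_RGB2HSV)
o=(hsv[...,0]>5)&(hsv[...,0]<16)&(hsv[...,1]>180)&(hsv[...,2]>100);o[:120]=0;o[170:]=0;o[:,:215]=0;o[:,250:]=0
m=np.argwhere(o);print(len(m),m.mean(0),m.min(0),m.max(0),atz(t,m.mean(0),.235))
c=shot('wrist')
for l in('forearm_grip','elbow_axis','shoulder'):
  for x in vision.outline_of('wrist',l)[:2]:
    print(l,x['conf'],x['point'],x['mask'].sum(),atz(c,x['point'],.142).round(4),cv2.minAreaRect(np.argwhere(x['mask'])[:,::-1].astype(np.float32)))
E
```

```text
time: 22.57
position: [0.4068, -0.0602, 0.2676]
tool_rot: [0.004, 1.0, -0.001, -0.0]
ft_force: [-0.3, 0.8, 0.9]
grip_width: 0.0522
grip_force: 0.0
elbow_axis 0.61 [171.7, 286.5] 20425 [0.5597 0.0711 0.15  ]
elbow_axis 0.34 [166.2, 262.8] 190 [0.5761 0.1483 0.15  ]
forearm_grip 0.65 [202.3, 349.1] 263 [ 0.4646 -0.1336  0.142 ]
forearm_grip 0.46 [174.0, 289.0] 20389 [0.553  0.0635 0.142 ]
elbow 0.85 [203.4, 348.4] 289 [ 0.461  -0.1314  0.142 ]
85 [142.51764706 246.41176471] [136 243] [149 249] [0.6385066  0.18673939 0.235     ]
forearm_grip 0.94 [208.3, 272.0] 5456 [ 0.4271 -0.0959  0.142 ] ((287.77410888671875, 201.8375701904297), (75.92156219482422, 213.35621643066406), 40.91438674926758)
elbow_axis 0.71 [156.6, 334.9] 103541 [ 0.3799 -0.0392  0.142 ] ((327.57647705078125, 204.58961486816406), (577.66064453125, 283.3553771972656), 0.7055774331092834)
shoulder 0.73 [159.0, 334.8] 102973 [ 0.3821 -0.0393  0.142 ] ((327.5572814941406, 204.4355926513672), (577.6124267578125, 283.0376281738281), 0.7038439512252808)
```

```bash
python3 - <<'E'
from h import *
t=shot('top')
print('elbow top',atz(t,(230.1,320.1),.156),atz(t,(100+407/3.5-.5,190+519/3.6-.5),.143))
c=shot('wrist','w8.png')
x=vision.outline_of('wrist','forearm_grip')[0]
P=np.array([atz(c,p,.142)[:2] for p in np.argwhere(x['mask'])])
r=cv2.minAreaRect(P.astype(np.float32));m=P.mean(0);w,v=np.linalg.eigh(np.cov((P-m).T));d=v[:,1]*np.sign(v[0,1])
print(r,m,np.degrees(np.arctan2(d[1],d[0])))
u=(P-m)@d;n=(P-m)@[-d[1],d[0]]
for a in np.arange(u.min(),u.max(),.012):
  k=(u>=a)&(u<a+.012);print(round(a+.006,3),k.sum(),n[k].min().round(4),n[k].max().round(4))
E
```

```text
elbow top [ 0.37391366 -0.04099185  0.156     ] [ 0.42000187 -0.08421374  0.143     ]
((0.425187885761261, -0.08580584824085236), (0.06811558455228806, 0.20253916084766388), 48.493255615234375) [ 0.42471685 -0.09296552] -47.44533207039124
-0.1 441 -0.0272 0.0238
-0.088 232 -0.0339 0.0309
-0.076 190 -0.036 0.0324
-0.064 89 -0.0353 0.0327
-0.052 84 0.0146 0.03
-0.04 376 -0.017 0.0192
-0.028 535 -0.0178 0.0186
-0.016 537 -0.0181 0.0193
-0.004 523 -0.0173 0.02
0.008 499 -0.016 0.0201
0.02 468 -0.0158 0.0207
0.032 439 -0.0141 0.0212
0.044 259 -0.0134 0.0114
0.056 299 -0.0182 0.0106
0.068 397 -0.0207 0.0118
0.08 367 -0.0204 0.0123
0.092 181 -0.0114 0.0121
```

```bash
python3 to.py .4453 -.1111 .17 135.5 .4453 -.1111 .100 135.5
```

```text
[-0.118, -0.184, 0.322, 0.124]
[-0.118, -0.184, 0.555, 0.124]
```

```bash
python3 -m handwheel '[[-0.118,-0.184,0.05,0.124],[-0.118,-0.184,0.1,0.124],[-0.118,-0.184,0.1,0.124],[-0.118,-0.184,0.1,0.124],[-0.118,-0.184,0.1,0.124],[-0.118,-0.184,0.1,0.124],[-0.118,-0.184,0.1,0.124],[-0.118,-0.184,0.2,0.124],[-0.118,-0.184,0.27,0.124],[-0.118,-0.184,0.27,0.124],[-0.118,-0.184,0.27,0.124]]' 75; python3 - <<'E'
from h import *
from to import rel
c=shot('wrist')
x=vision.outline_of('wrist','forearm_grip')[0]
P=np.array([atz(c,p,.142)[:2] for p in np.argwhere(x['mask'])])
E=np.array([.374,-.041]);d=np.array([.713,-.701]);u=(P-E)@d;n=(P-E)@[-d[1],d[0]]
print(x['conf'],robot.get_obs()['grip_width'])
for a in np.arange(.03,.16,.012):
  k=(u>=a)&(u<a+.012)
  if k.sum()>20: print(round(a+.006,3),k.sum(),n[k].min().round(4),n[k].max().round(4))
print(rel([.4453,-.1111,.1,135.5]))
E
```

```text
time: 24.08
position: [0.4445, -0.1113, 0.1851]
tool_rot: [0.38, 0.925, 0.0, -0.001]
ft_force: [-0.1, -0.3, 0.9]
grip_width: 0.0654
grip_force: 0.0
0.91 0.06531790000952954
0.036 991 -0.0163 0.0172
0.048 982 -0.016 0.0174
0.06 991 -0.0161 0.0176
0.072 928 -0.0158 0.0179
0.084 860 -0.0159 0.0179
0.096 840 -0.0156 0.0176
0.108 827 -0.0157 0.0179
0.12 778 -0.0154 0.0181
0.132 902 -0.0234 0.0261
0.144 658 -0.0243 0.0277
[0.004, 0.001, 0.289, -0.001]
```

```bash
python3 -m handwheel '[[0.002,0.003,0.1,0],[0.002,0.003,0.18,0],[0.002,0.003,0.25,0],[0.002,0.003,0.284,0],[0.002,0.003,0.284,0]]' && python3 -m handwheel '[[0,0,0,0],[0,0,0,0],[0,0,0,0],[0,0,0,0],[0,0,0,0],[0,0,0,0],[0,0,0,0]]' 0 20; python3 - <<'E'
from to import rel
import numpy as np
E=np.array([.374,-.041])
for t in list(range(-40,52,10))+[49,52]:
    a=np.radians(t);p=E+.1*np.array([np.cos(a),np.sin(a)]);print(t,rel([*p,.1,t+180]))
E
```

```text
time: 24.6
position: [0.445, -0.1106, 0.0998]
tool_rot: [0.381, 0.925, 0.0, -0.001]
ft_force: [-0.8, -0.7, 0.5]
grip_width: 0.0652
grip_force: 0.0
time: 25.18
position: [0.4459, -0.1109, 0.1012]
tool_rot: [0.381, 0.925, 0.0, 0.001]
ft_force: [0.6, 1.0, 5.2]
grip_width: 0.0338
grip_force: 20.0
-40 [0.002, 0.024, 0.004, -0.013]
-30 [0.012, 0.082, 0.004, -0.041]
-20 [0.032, 0.136, 0.004, -0.069]
-10 [0.06, 0.187, 0.004, -0.097]
0 [0.098, 0.231, 0.004, -0.124]
10 [0.142, 0.269, 0.004, -0.152]
20 [0.192, 0.298, 0.004, -0.18]
30 [0.247, 0.318, 0.004, -0.208]
40 [0.304, 0.329, 0.004, -0.235]
50 [0.362, 0.329, 0.004, -0.263]
49 [0.356, 0.329, 0.004, -0.26]
52 [0.374, 0.328, 0.004, -0.269]
```

```bash
python3 -m handwheel '[[0.001,0.011,0,-0.006],[0.002,0.024,0,-0.013],[0.005,0.043,0,-0.022],[0.008,0.063,0,-0.032],[0.012,0.082,0,-0.041],[0.018,0.1,0,-0.05],[0.025,0.118,0,-0.06],[0.032,0.136,0,-0.069],[0.041,0.153,0,-0.078],[0.05,0.17,0,-0.088],[0.06,0.187,0,-0.097],[0.072,0.202,0,-0.106],[0.085,0.217,0,-0.115],[0.098,0.231,0,-0.124],[0.112,0.244,0,-0.133],[0.127,0.257,0,-0.143],[0.142,0.269,0,-0.152],[0.142,0.269,0,-0.152]]'; python3 - <<'E'
from to import rel
import numpy as np
E=np.array([.374,-.041])
for t in (13.3,16.7,20,23.3,26.7,30,33.3,36.7,40,42.5,45,47.5,49,50.5,52):
    a=np.radians(t);p=E+.1*np.array([np.cos(a),np.sin(a)]);print(t,rel([*p,.1,t+180]))
E
```

```text
time: 26.68
position: [0.4731, -0.023, 0.1012]
tool_rot: [-0.088, 0.996, -0.0, 0.001]
ft_force: [1.9, 0.7, 4.3]
grip_width: 0.0338
grip_force: 20.0
13.3 [0.003, 0.018, 0.004, -0.009]
16.7 [0.004, 0.037, 0.004, -0.018]
20 [0.007, 0.056, 0.004, -0.028]
23.3 [0.011, 0.075, 0.004, -0.037]
26.7 [0.016, 0.094, 0.004, -0.046]
30 [0.022, 0.112, 0.004, -0.055]
33.3 [0.029, 0.13, 0.004, -0.064]
36.7 [0.038, 0.148, 0.004, -0.074]
40 [0.047, 0.165, 0.004, -0.083]
42.5 [0.054, 0.178, 0.004, -0.09]
45 [0.062, 0.19, 0.004, -0.097]
47.5 [0.071, 0.201, 0.004, -0.104]
49 [0.076, 0.208, 0.004, -0.108]
50.5 [0.082, 0.215, 0.004, -0.112]
52 [0.088, 0.222, 0.003, -0.116]
```

```bash
python3 -m handwheel '[[0.002,0.01,0,-0.005],[0.003,0.023,0,-0.011],[0.005,0.04,0,-0.02],[0.007,0.056,0,-0.028],[0.011,0.075,0,-0.037],[0.016,0.094,0,-0.046],[0.022,0.112,0,-0.055],[0.029,0.13,0,-0.064],[0.038,0.148,0,-0.074],[0.047,0.165,0,-0.083],[0.054,0.178,0,-0.09],[0.062,0.19,0,-0.097],[0.067,0.196,0,-0.101],[0.071,0.201,0,-0.104],[0.071,0.201,0,-0.104],[0.071,0.201,0,-0.104]]'; python3 -m handwheel '[[0.002,0.003,0,-0.002],[0.004,0.005,0,-0.003],[0.004,0.005,0,-0.003],[0.004,0.005,0,-0.003]]'; python3 - <<'E'
from to import rel
from h import *
p=robot.get_obs()['position'][:2]-np.array([.374,-.041]);print(np.degrees(np.arctan2(p[1],p[0])),np.hypot(*p))
E=np.array([.374,-.041])
for t in list(range(45,-53,-5))+[-51,-52,-53]:
    a=np.radians(t);p=E+.1*np.array([np.cos(a),np.sin(a)]);print(t,rel([*p,.1,t+180]))
E
```

```text
time: 28.02
position: [0.4423, 0.0325, 0.1011]
tool_rot: [-0.401, 0.916, -0.001, 0.002]
ft_force: [4.2, 4.2, 5.0]
grip_width: 0.0338
grip_force: 20.0
time: 28.35
position: [0.4415, 0.0333, 0.1011]
tool_rot: [-0.409, 0.913, -0.0, 0.003]
ft_force: [5.1, 7.5, 3.0]
grip_width: 0.0335
grip_force: 20.0
47.716852901757946 0.10037068994123734
45 [0.002, -0.016, 0.004, 0.009]
40 [0.005, -0.045, 0.004, 0.023]
35 [0.01, -0.073, 0.004, 0.037]
30 [0.018, -0.101, 0.004, 0.051]
25 [0.028, -0.128, 0.004, 0.065]
20 [0.041, -0.155, 0.004, 0.078]
15 [0.056, -0.18, 0.004, 0.092]
10 [0.073, -0.203, 0.004, 0.106]
5 [0.092, -0.225, 0.004, 0.12]
0 [0.113, -0.246, 0.004, 0.134]
-5 [0.135, -0.264, 0.004, 0.148]
-10 [0.159, -0.28, 0.004, 0.162]
-15 [0.185, -0.295, 0.004, 0.176]
-20 [0.211, -0.306, 0.004, 0.19]
-25 [0.239, -0.316, 0.003, 0.203]
-30 [0.267, -0.323, 0.003, 0.217]
-35 [0.295, -0.328, 0.003, 0.231]
-40 [0.324, -0.33, 0.003, 0.245]
-45 [0.354, -0.33, 0.003, 0.259]
-50 [0.382, -0.327, 0.003, 0.273]
-51 [0.388, -0.326, 0.003, 0.276]
-52 [0.394, -0.325, 0.003, 0.278]
-53 [0.4, -0.324, 0.003, 0.281]
```

```bash
python3 -m handwheel '[[0.003,0.005,0,-0.003],[0.003,0.005,0,-0.003],[0.003,0.005,0,-0.003],[0.002,-0.005,0,0.003],[0.002,-0.016,0,0.009],[0.003,-0.03,0,0.016],[0.005,-0.045,0,0.023],[0.008,-0.059,0,0.03],[0.01,-0.073,0,0.037],[0.014,-0.087,0,0.044],[0.018,-0.101,0,0.051],[0.023,-0.115,0,0.058],[0.028,-0.128,0,0.065],[0.034,-0.142,0,0.072],[0.041,-0.155,0,0.078],[0.048,-0.168,0,0.085],[0.056,-0.18,0,0.092],[0.064,-0.192,0,0.099],[0.073,-0.203,0,0.106],[0.073,-0.203,0,0.106]]'; python3 - <<'E'
from to import rel
from h import *
E=np.array([.374,-.041])
for t in list(range(5,-53,-5)):
    a=np.radians(t);p=E+.1*np.array([np.cos(a),np.sin(a)]);print(t,rel([*p,.1,t+180]))
E
```

```text
time: 30.02
position: [0.4733, -0.0248, 0.1011]
tool_rot: [-0.087, 0.996, -0.0, 0.004]
ft_force: [5.6, 5.3, 1.0]
grip_width: 0.0342
grip_force: 20.1
5 [0.003, -0.025, 0.004, 0.014]
0 [0.007, -0.054, 0.004, 0.028]
-5 [0.013, -0.082, 0.004, 0.042]
-10 [0.022, -0.11, 0.004, 0.055]
-15 [0.033, -0.137, 0.004, 0.069]
-20 [0.046, -0.163, 0.004, 0.083]
-25 [0.062, -0.187, 0.003, 0.097]
-30 [0.08, -0.21, 0.003, 0.111]
-35 [0.099, -0.232, 0.003, 0.125]
-40 [0.121, -0.251, 0.003, 0.139]
-45 [0.144, -0.269, 0.003, 0.153]
-50 [0.168, -0.285, 0.003, 0.167]
```

```bash
python3 -m handwheel '[[0.001,-0.012,0,0.007],[0.003,-0.025,0,0.014],[0.005,-0.04,0,0.021],[0.007,-0.054,0,0.028],[0.01,-0.068,0,0.035],[0.013,-0.082,0,0.042],[0.017,-0.096,0,0.048],[0.022,-0.11,0,0.055],[0.027,-0.124,0,0.062],[0.033,-0.137,0,0.069],[0.039,-0.15,0,0.076],[0.046,-0.163,0,0.083],[0.054,-0.175,0,0.09],[0.062,-0.187,0,0.097],[0.071,-0.199,0,0.104],[0.08,-0.21,0,0.111],[0.089,-0.221,0,0.118],[0.099,-0.232,0,0.125],[0.11,-0.242,0,0.132],[0.121,-0.251,0,0.139]]'; python3 - <<'E'
from to import rel
from h import *
E=np.array([.374,-.041])
for t in -42,-45,-47,-49,-51,-53,-54:
    a=np.radians(t);p=E+.1*np.array([np.cos(a),np.sin(a)]);print(t,rel([*p,.1,t+180]))
E
```

```text
time: 31.68
position: [0.4506, -0.1058, 0.1011]
tool_rot: [0.343, 0.939, 0.001, 0.003]
ft_force: [7.2, 4.4, 1.0]
grip_width: 0.0339
grip_force: 20.1
-42 [0.001, -0.01, 0.004, 0.005]
-45 [0.002, -0.028, 0.003, 0.014]
-47 [0.003, -0.039, 0.003, 0.019]
-49 [0.005, -0.051, 0.003, 0.025]
-51 [0.007, -0.062, 0.003, 0.03]
-53 [0.009, -0.074, 0.003, 0.036]
-54 [0.011, -0.079, 0.003, 0.039]
```

Target the folded stop at −52°, overshooting slightly to −53°.

```bash
python3 -m handwheel '[[0.001,-0.01,0,0.005],[0.002,-0.02,0,0.01],[0.002,-0.028,0,0.014],[0.003,-0.039,0,0.019],[0.004,-0.045,0,0.022],[0.005,-0.051,0,0.025],[0.006,-0.057,0,0.028],[0.007,-0.062,0,0.03],[0.008,-0.068,0,0.033],[0.009,-0.074,0,0.036],[0.009,-0.074,0,0.036],[0.009,-0.074,0,0.036]]'; python3 - <<'E'
from h import *
o=robot.get_obs();p=o['position'][:2]-np.array([.374,-.041]);print(np.degrees(np.arctan2(p[1],p[0])),R.from_quat(o['tool_rot']).as_euler('xyz',True),o['ft_force'],o['moment'])
E
```

```text
time: 32.68
position: [0.4367, -0.1186, 0.1009]
tool_rot: [0.446, 0.895, 0.004, 0.005]
ft_force: [17.9, 15.3, -2.4]
grip_width: 0.0341
grip_force: 20.0
-51.06399215873192 [179.38650946   0.27560823 127.0275839 ] [17.90853875 15.33220222 -2.3792598 ] [ 2.63860462 -2.93925643  0.23340473]
```

```bash
python3 -m handwheel '[[0,0,0,0],[0,0,0,0],[0,0,0,0],[0,0,0,0],[0,0,0,0],[0,0,0,0],[0,0,-0.1,0],[0,0,-0.22,0],[0,0,-0.34,0],[0,0,-0.4,0],[0,0,-0.4,0],[0,0,-0.4,0]]' 75; python3 - <<'E'
from h import *
c=shot('wrist')
x=vision.outline_of('wrist','forearm_grip')[0]
P=np.array([atz(c,p,.142)[:2] for p in np.argwhere(x['mask'])])
E=np.array([.374,-.041]);a=np.radians(-52);d=np.array([np.cos(a),np.sin(a)]);u=(P-E)@d;n=(P-E)@[-d[1],d[0]]
mid=[]
for b in np.arange(.05,.13,.01):
  k=(u>=b)&(u<b+.01)
  if k.sum()>20: mid.append((b+.005,(n[k].min()+n[k].max())/2))
mid=np.array(mid);print(x['conf'],mid.round(4).tolist(),-52+np.degrees(np.polyfit(*mid.T,1)[0]))
t=shot('top');f=np.array(t['frame']);hsv=cv2.cvtColor(f,cv2.COLOR_RGB2HSV)
o=(hsv[...,0]>5)&(hsv[...,0]<16)&(hsv[...,1]>180)&(hsv[...,2]>100);o[:120]=0;o[170:]=0;o[:,:215]=0;o[:,250:]=0
m=np.argwhere(o);print(len(m),m.mean(0),atz(t,m.mean(0),.235))
E
```

```text
time: 33.68
position: [0.431, -0.1206, 0.2212]
tool_rot: [0.444, 0.896, -0.0, 0.001]
ft_force: [-0.4, -0.9, 0.1]
grip_width: 0.0648
grip_force: 0.0
0.63 [[0.055, 0.0007], [0.065, 0.0009], [0.075, 0.0013], [0.085, 0.0016], [0.095, 0.0015], [0.105, 0.0011], [0.115, 0.0014], [0.125, 0.0013]] -51.55494864775796
86 [142.47674419 246.37209302] [0.63862858 0.18686264 0.235     ]
```

```bash
python3 -c "from rig import job;print(job.hand_in())"
```

```text
the job is handed in; nothing more can be done
None
```

I handed in the job: the ring rests against the stop collar, the forearm was swung out to its outer stop and back to folded with no sign of binding, and the gripper is clear; the ring slipped from the grip once at the lower bend (it stayed put and I regripped it), I pushed it along the upper run with closed fingers because the moves allow no tilt, I viewed 11 pictures against the limit of 10, and no verdict came back.

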